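Slide the frame spacer along the rail into its corner pocket

ROBOT

A 7-joint arm with a two-finger parallel gripper is mounted at the origin on the work surface. World frame = base frame: x ahead of the robot, y to its left, z up, the work surface at z = 0. Lengths are in m, angles in rad, forces in N, time in s.
With the tool pointing down it reaches from about 0.4 to 0.9 m from the base axis. Payload 5.6 kg.
Tool frame: the origin (TCP) lies midway between the tips of the shut fingers; the grasp point (between the pads) lies 19 mm behind it; z points along the fingers, y is the line along which they close (so a half turn about z gives the same grasp; the last joint's range is limited). The gripper opens to 92 mm and grips with 3 to 60 N. Pads are 20 mm wide; open, the fingers measure 128 mm over their backs; the gripper's body (75 mm by 189 mm) begins 69 mm behind the grasp point.
Start: joints at [-1.328, 0.468, -0.012, 1.603, 0.006, 1.071, -0.056], TCP at [0.183, 0.624, 0.215] pointing down, gripper open.
Joint ranges: [-2.53, 2.53], [-0.31, 2.02], [-1.57, 1.55], [0.28, 2.44], [-1.29, 4.43], [0.15, 1.84], [-2.92, 2.92]. Speed limits (rad/s): [2.57, 2.57, 3.14, 3.14, 3.14, 3.14, 3.14].

INTERFACE

Orientations are given as a 3x3 rotation matrix whose columns are the frame's x, y, z axes.
In Python, from station import env, effector, solver, viewer, workorder, search_frame, tip_of gives the robot as it stands. Calls block until the motion is done:
- env.reach(position, orientation): joint-space move of the TCP to a pose.
- env.movel(position, frame=None, rate=0.15): straight line of the TCP; frame=None keeps the orientation; rate is the mean speed in m/s.
- env.goto_joints(angles): joint-space move.
- effector.release() and effector.grasp(squeeze=None): open the fingers fully, or close them until they stop; squeeze is the grip in N (None keeps the last).
- env.pause(seconds).
- solver.inverse_kinematics(position, orientation): joint angles nearest the present ones, or None.
- env.sense(): the state.
- viewer.read_camera(name): name is "scene" or "top"; returns (picture, depth): 400x640x3 uint8, red, green, blue; 400x640 float32, m along the optical axis (not along the pixel's ray), 0 where there is no reading.
- viewer.camera_info(name): a dict with "intrinsics" (3x3 intrinsics, pixels), "dist_coeffs" ([k1, k2, p1, p2, k3] as OpenCV has them; the pictures are not rectified), "eye" and "rotation" of the camera in the world. Camera axes: x right, y up, looking along -z (the intrinsics and any distortion apply to the point x, -y, -z); pixel columns grow to the right and rows downward; lengths in m; the calibration is good to about 2 mm. A picture is of the moment at which its call begins. camera_info takes no time and is no camera call.
A pose or a line that the arm cannot do raises env.PlanningError and nothing moves.
- workorder.finish_job(): hands the job in; it is judged then, once.
Trained networks look in the newest picture that a camera, given by its name, has taken for a name from the list of things; names that differ only in an ending like _2 or _b are one class to them, and where a whole thing is asked for, a point or a joint stands for the part that bears it (a point fixed in the world has none). Each returns a list of dicts, best first, with "score" (0 to 1); they miss things now and then, are a little off and sometimes report something else, mostly with a low value. They report only what shows in the picture. A call takes as long as a camera call. They do not tell look-alikes from the thing itself.
- search_frame(camera, name): "at" ([x, y, z] in m, in world coordinates, good to about 4 mm: the middle of the surface that is visible of it).
- tip_of(camera, name): "at" ([x, y, z] in m, in world coordinates, good to about 4 mm: a listed point, or the origin of a listed thing).
The state is a dict: "t": time; "joint_positions": joint angles; "joint_velocities": joint speeds; "tau": joint torques, N m; "ee_pos": TCP position; "tcp_rot": TCP orientation; "wrist_force": force on the tool from outside, world axes, zero at the start; "moment": the same for the moment, N m; "gripper_width": finger opening in m; "grasp_force": force on a finger pad.
Only numpy, scipy, OpenCV 4.12 (cv2) and the standard library are available. Lean on these libraries where they do the work, as an engineer would, in place of code of your own. Each camera call takes 0.05 s, during which the arm holds its last target. There are 200 camera calls.

TASK

On the plywood jig, push the dark wooden spacer flat against the long metal rail without lifting it, while it is still well short of the corner pocket. Then push it along the rail, keeping it against the rail, into the corner pocket until it is fully home against the end stop, and move away. Leave everything else where it stands.

Things in the scene. Friction and masses are not known exactly. Their poses are not given: they have to be found in the camera images.
- spacer_center (a point): centre of the loose spacer, a dark wooden block with two brass discs on its top, 50 mm wide (its x) by 64 mm long (its y) by 18 mm tall (its z); about 0.06 to 0.11 kg. It lies flat on the jig board, and is only to be pushed.
- home (a point): the place of the spacer's centre when fully home in the corner pocket; fixed to the jig, 18 mm above the table. Axes: x square to the rail and towards it, y along the rail towards the end stop, z up. In this frame, mm: rail face x = 25, stop face y = 32, board top z = -9. The spacer starts with its centre at x -115 to -70, y -258 to -168, turned up to 0.5 rad.
- jig: plywood board 230 x 400 mm (x, y), 9 mm thick, screwed to the table but placed and turned anew each time; origin at the centre of its underside, axes as home (which lies at 65, 138, 18 mm). On it stand an aluminium rail, an aluminium end stop and a blue lip, all 14 mm above the board.
- rail (a point): top edge of the rail's face, half-way along the board (jig at 90, 0, 23 mm), axes as the jig's. The rail is 18 mm thick, behind this face, and runs from y -172 to 188 mm of the jig. The end stop crosses its end at right angles, with its face at y = 170 mm.
- pocket_mouth (a point): middle of the pocket's mouth, level with the tops (jig at 63.5, 135, 23 mm), axes as the jig's. The pocket is 53 mm wide, between the rail and the blue lip (12 mm thick), and 35 mm deep to the stop; the lip flares outward over 18 mm ahead of the mouth. The home spacer's tail sticks out 29 mm.
- screw_jar: small glass jar with a steel cap, 40 mm across, 45 mm tall, standing on the jig board in the near corner at the pocket's end; origin at the centre of its underside. A bystander, not to be disturbed.
- tape_roll: red packing-tape roll lying flat, 90 mm across, 25 mm tall; origin at the centre of its underside. A bystander, not to be disturbed.
- glue: white glue bottle with orange cap, 50 mm across, 130 mm tall; origin at the centre of its underside. A bystander, not to be disturbed.
- cutter: black snap-off knife with a red slide, 150 mm long, 18 mm tall, lying on the table; origin at the centre of its underside. A bystander, not to be disturbed.
- screwdriver: screwdriver lying on the table; origin at the centre of its underside. A bystander, not to be disturbed.
- cork_block: cork sanding block, 60 x 90 x 30 mm; origin at the centre of its underside. A bystander, not to be disturbed.
- brush_cup: blue ceramic cup, 76 mm across, 90 mm tall; origin at the centre of its underside. A bystander, not to be disturbed.
- spacer: the same spacer; origin at the centre of its underside, axes as above
Things that resemble listed ones, but are neither listed nor needed, are in the scene too. What is meant by the spacer is not purple, and is the smaller of those in its own colour.

How it is judged:
On the way, in this order (a step that is already met when the one before it is completed fails the run):
1. the spacer lies flat against the rail (gap under 4 mm, within 0.1 rad) with its centre still over 80 mm short of home (x of spacer_center in the frame of home above -0.004 m and y of spacer_center in the frame of home below -0.08 m and angle between the x axis of spacer_center and the x axis of home, either way round below 0.1 rad), for 0.1 s.
2. on its way, 40 to 65 mm short of home, it is still against the rail (gap under 6 mm, within 0.12 rad) (x of spacer_center in the frame of home above -0.006 m and y of spacer_center in the frame of home between -0.065 and -0.04 m and angle between the x axis of spacer_center and the x axis of home, either way round below 0.12 rad).
At the end, for the whole second after the job is handed in: The spacer rests flat in the corner pocket: its centre within 4 mm of home along the rail, within 5 mm across it and within 4 mm in height, square within 0.08 rad, at rest (y of spacer_center in the frame of home between -0.004 and 0.003 m and x of spacer_center in the frame of home between -0.005 and 0.004 m and z of spacer_center in the frame of home between -0.004 and 0.004 m and angle between the x axis of spacer_center and the x axis of home, either way round below 0.08 rad and linear speed of spacer below 0.01 m/s); the robot touches nothing.
It fails at once if the spacer is lifted (over 8 mm) or tipped (over 0.3 rad) (z of spacer_center in the frame of home above 0.008 m or angle between spacer_center's own z axis and vertical above 0.3 rad).
It fails at once if a bystander is moved more than 20 mm (distance of any of screw_jar, tape_roll, glue, cutter, screwdriver, cork_block, brush_cup from where it was at the start of the episode above 0.02 m).
It also fails if it takes over 51 s, if anything falls off the work surface, if the arm or the gripper's body presses on something with over 40 N, if the wrist force passes 120 N, or if a joint passes its speed limit or range.

## Working session

There is one attempt and no reset: what is moved stays moved. The work goes in short steps, each a Python script; the robot and the scene stay as the last script left them, time stands still between calls to the robot, and variables do not carry over. Pictures are saved under pics/ and viewed, at most 10 in all, crops included, and the job is handed in when it is done.

```bash
mkdir -p pics; ls; python3 - <<'E'
from station import *
import cv2
for c in ("scene","top"):
    p,d=viewer.read_camera(c); cv2.imwrite(f"pics/{c}0.png",p[:,:,::-1])
    i=viewer.camera_info(c); print(c,i)
    for n in ("spacer_center","home","rail","pocket_mouth","jig","screw_jar","glue","brush_cup","tape_roll"):
        print(n,[(x['at'],round(x['score'],2)) for x in tip_of(c,n)])
print(env.sense()['t'])
E
```

```text
pics
scene {'intrinsics': array([[372.25153953,   0.        , 324.08436811],
       [  0.        , 372.25153953, 203.86484762],
       [  0.        ,   0.        ,   1.        ]]), 'dist_coeffs': array([-0.00863773,  0.        ,  0.        ,  0.        ,  0.        ]), 'eye': array([0.85974255, 0.62096131, 1.02834961]), 'rotation': array([[-0.89269756, -0.36500926,  0.2643091 ],
       [ 0.45062892, -0.71653719,  0.53245472],
       [-0.0049636 ,  0.59442635,  0.80413474]])}
spacer_center [([0.3277, -0.1699, 0.0104], 0.79), ([0.5539, -0.335, 0.0099], 0.77), ([0.5374, -0.0135, 0.0165], 0.62)]
home [([0.6486, 0.1803, 0.0142], 0.69), ([0.6495, 0.1805, 0.0235], 0.6)]
rail [([0.6524, 0.0429, 0.0202], 0.98)]
pocket_mouth [([0.6494, 0.1787, 0.0245], 0.69), ([0.5645, 0.0583, -0.0037], 0.33)]
jig [([0.561, 0.0587, -0.0033], 0.74)]
screw_jar [([0.5387, -0.0149, 0.019], 0.69), ([0.5036, 0.202, 0.0094], 0.65)]
glue [([0.6193, 0.4289, -0.0037], 0.85)]
brush_cup [([0.6931, 0.3215, -0.0043], 0.71)]
tape_roll [([0.4479, 0.3575, -0.0005], 0.73)]
top {'intrinsics': array([[394.4988553 ,   0.        , 
[... 218 characters left out ...]
0.36762872, -0.01934299,  1.07427644]), 'rotation': array([[-0.0233834 ,  0.98531714, -0.16912523],
       [-0.99971516, -0.02223786,  0.00866456],
       [ 0.00477636,  0.16927966,  0.98555648]])}
spacer_center [([0.331, -0.166, 0.0084], 0.88), ([0.5597, -0.3351, 0.0148], 0.79)]
home [([0.6481, 0.1848, 0.0214], 0.64)]
rail []
pocket_mouth [([0.6486, 0.1811, 0.0274], 0.85)]
jig [([0.5583, 0.0611, 0.0004], 0.9)]
screw_jar [([0.5026, 0.1972, 0.0091], 0.67)]
glue [([0.6484, 0.1789, 0.0233], 0.73), ([0.6229, 0.4255, -0.0002], 0.71), ([0.5358, -0.0179, 0.0195], 0.71), ([0.5587, 0.0574, -0.0032], 0.59)]
brush_cup [([0.6914, 0.3222, -0.0019], 0.88)]
tape_roll [([0.4483, 0.3595, -0.0009], 0.79)]
1.0
```

View pics/top0.png

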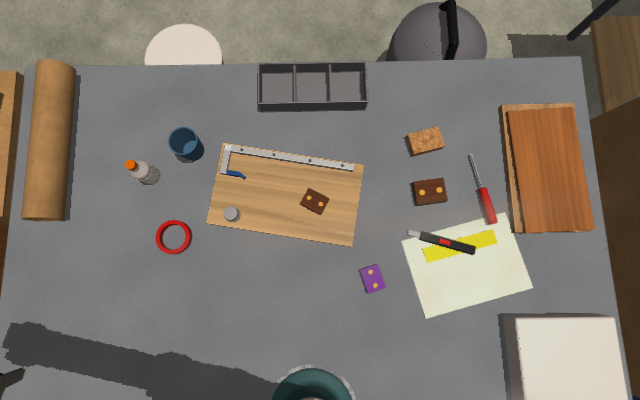

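View pics/scene0.png

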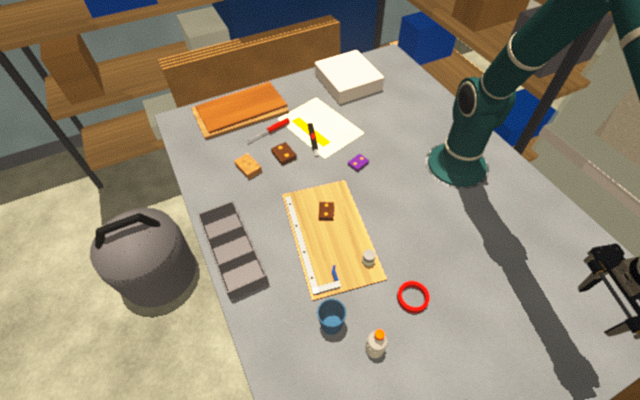

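```bash
cat > h.py <<'E'
from station import *
import numpy as np, cv2
X0,Y0,S=0.42,-0.18,0.0005   # rectified grid: row->x, col->y
def rect(c,z,img,X0=X0,Y0=Y0,nx=640,ny=960):
    i=viewer.camera_info(c)
    x,y=np.meshgrid(X0+S*np.arange(nx),Y0+S*np.arange(ny),indexing='ij')
    P=np.stack([x,y,np.full_like(x,z)],-1).reshape(-1,3)
    q=(P-i['eye'])@i['rotation']*[1,-1,-1]
    uv=cv2.projectPoints(q,np.zeros(3),np.zeros(3),i['intrinsics'],i['dist_coeffs'])[0].reshape(nx,ny,2).astype(np.float32)
    return cv2.remap(img,uv[...,0],uv[...,1],cv2.INTER_CUBIC)
def spacer(img,c='top',view=None):
    "pose of the dark block on the board, from its top face: x,y,yaw(of long side)"
    r=rect(c,0.027,img); h=cv2.cvtColor(r,cv2.COLOR_RGB2HSV)
    m=((h[...,2]<125)&((h[...,0]<20)|(h[...,0]>170))&(h[...,1]>70)).astype(np.uint8)
    m=cv2.morphologyEx(m,cv2.MORPH_CLOSE,np.ones((25,25)))
    m=cv2.morphologyEx(m,cv2.MORPH_OPEN,np.ones((31,31)))
    out=[]
    for k in cv2.findContours(m,cv2.RETR_EXTERNAL,cv2.CHAIN_APPROX_NONE)[0]:
        (cx,cy),wh,a=cv2.minAreaRect(k); out.append((X0+S*cy,Y0+S*cx,np.array(wh)*S*1e3,a))
        cv2.drawContours(r,[np.intp(cv2.boxPoints(((cx,cy),wh,a)))],0,(0,255,0),1)
    return out,r,m
E
python3 - <<'E'
from h import *
for c in('top','scene'):
    p,d=viewer.read_camera(c)
    o,r,m=spacer(p,c); print(c,o)
    z=0.023
    r2=rect(c,z,p)
    h=cv2.cvtColor(r2,cv2.COLOR_RGB2HSV)
    # wood board on plane z=.009
    rb=rect(c,0.009,p); hb=cv2.cvtColor(rb,cv2.COLOR_RGB2HSV)
    w=((hb[...,0]>8)&(hb[...,0]<28)&(hb[...,1]>70)&(hb[...,2]>120)).astype(np.uint8)
    w=cv2.morphologyEx(w,cv2.MORPH_CLOSE,np.ones((41,41))); w=cv2.morphologyEx(w,cv2.MORPH_OPEN,np.ones((41,41)))
    for k in cv2.findContours(w,cv2.RETR_EXTERNAL,cv2.CHAIN_APPROX_NONE)[0]:
        if cv2.contourArea(k)>50000:
            b=cv2.minAreaRect(k); q=cv2.boxPoints(b); print('board',np.array(b[1])*S,b[2],(np.c_[q[:,1]*S+X0,q[:,0]*S+Y0]).round(4).tolist())
    cv2.imwrite(f'pics/rect_{c}.png',cv2.resize(r2[::-1,::-1,::-1],(800,533),interpolation=cv2.INTER_AREA))
E
```

```text
top [(0.534828384399414, -0.01761859130859375, array([65.02387238, 53.68530273]), 27.80145835876465)]
board [0.40137122 0.24045963] 10.459909439086914 [[0.6391000151634216, -0.15940000116825104], [0.4025999903678894, -0.11580000072717667], [0.4754999876022339, 0.27889999747276306], [0.711899995803833, 0.2353000044822693]]
scene []
board [0.40731619 0.24431783] 10.474235534667969 [[0.6389999985694885, -0.16300000250339508], [0.3986999988555908, -0.11860000342130661], [0.47279998660087585, 0.28200000524520874], [0.7129999995231628, 0.23749999701976776]]
```

View pics/rect_top.png

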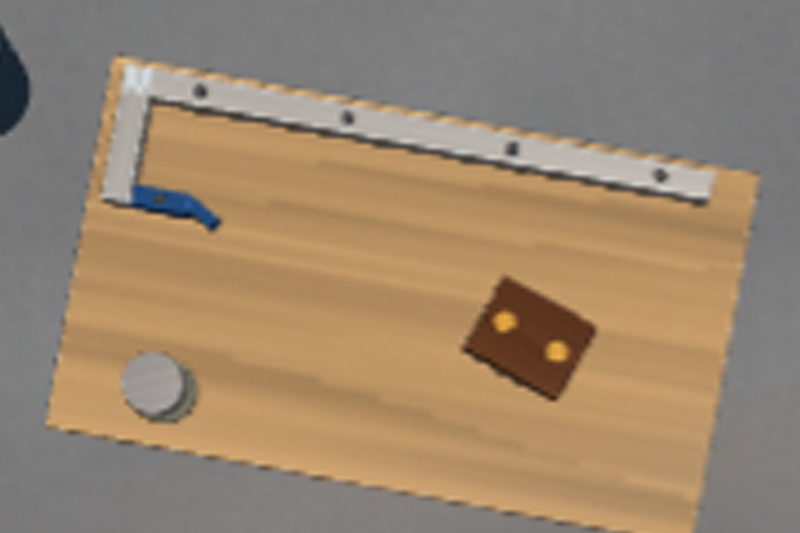

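View pics/rect_scene.png

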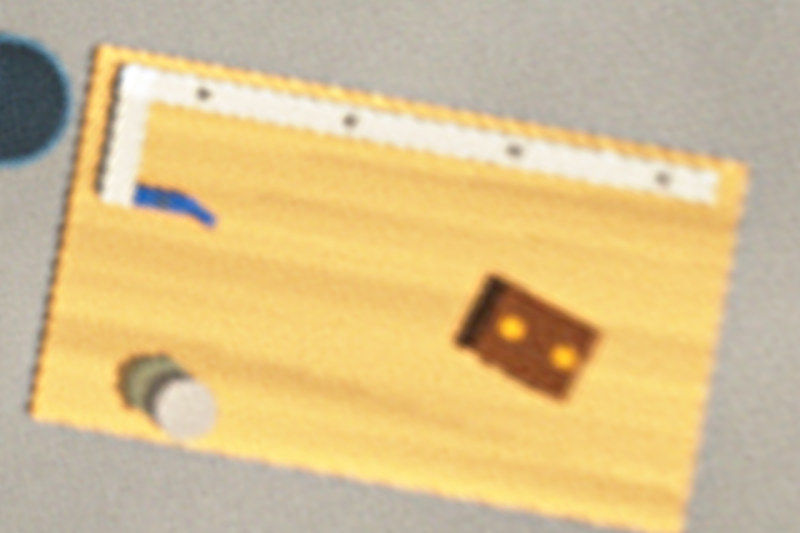

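The rectified views show the rail's inner edge running from (152,98) to (708,199), the corner at (152,98), and the spacer at about (530,338). The networks agree with these. From that, home ≈ (0.649, 0.182), the jig is turned by 10.46°, and the spacer sits at home (-76, -217) mm with a yaw of about 0.3 rad. All three fit the ranges given.

```bash
cat >> h.py <<'E'
A=np.radians(10.46); H=np.array([.6490,.1821])
EX=np.array([np.cos(A),-np.sin(A)]); EY=np.array([np.sin(A),np.cos(A)])
def W(x,y,z): return np.r_[H+EX*x/1e3+EY*y/1e3,z/1e3]
def ori(ax):
    y=np.r_[ax,0]; z=np.array([0,0,-1.]); return np.c_[np.cross(y,z),y,z]
def best(pos,ax):
    q0=np.array(env.sense()['joint_positions']); o=[]
    for s in(1,-1):
        q=solver.inverse_kinematics(pos,ori(s*ax))
        if q is not None: o.append((abs(np.array(q)-q0).max(),s))
    return ori(min(o)[1]*ax)
def loc():
    d=np.array(env.sense()['ee_pos'])[:2]-H; return (np.array([EX@d,EY@d])*1e3).round(1)
def F(f0=0):
    f=np.array(env.sense()['wrist_force'])-f0; return np.array([EX@f[:2],EY@f[:2],f[2]])
def see(c='top'):
    p,_=viewer.read_camera(c); o,r,_=spacer(p,c)
    for x,y,wh,a in o:
        d=np.array([x,y])-H; print('spacer home mm',(EX@d*1e3).round(1),(EY@d*1e3).round(1),wh.round(1),round(a-10.46,1))
    return r
E
python3 - <<'E'
from h import *
effector.grasp()
R=best(W(-131,-220,150),EY)
env.reach(W(-131,-220,150),R)
env.movel(W(-131,-220,14),rate=.15)
f0=np.array(env.sense()['wrist_force']); print(f0,loc(),env.sense()['ee_pos'],env.sense()['gripper_width'])
env.movel(W(-48,-220,14),rate=.06); print(loc(),F(f0))
r=see(); cv2.imwrite('pics/r1.png',cv2.resize(r[::-1,::-1,::-1],(640,427)))
np.save('f0.npy',f0); print(env.sense()['t'])
E
```

```text
[ 0.35689606 -0.03738522 -0.32839146] [-130.4 -220. ] [ 0.48077956 -0.01055749  0.0145361 ] 0.00046726886576461
[ -48.2 -219.9] [-0.05331255  0.17218315  0.55978486]
spacer home mm -32.2 -270.2 [17.5 31.5] 79.5
spacer home mm -70.7 -269.9 [26. 40.] 79.5
7.5833
```

View pics/r1.png

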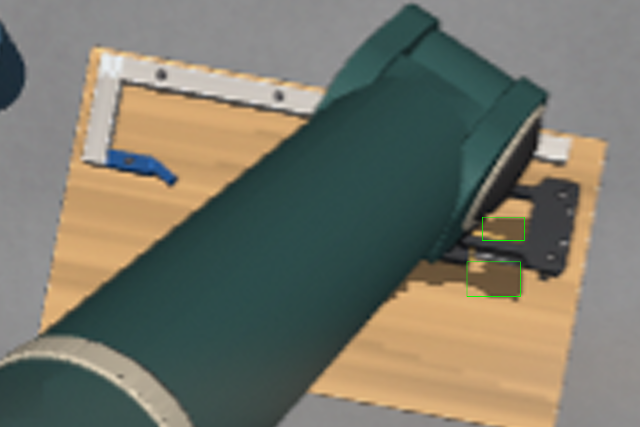

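The arm hides the spacer from the top camera, so I'll continue by force.

```bash
python3 - <<'E'
from h import *
f0=np.load('f0.npy')
x=-46
while x<-24:
    env.movel(W(x,-220,14),rate=.03); f=F(f0); print(x,loc(),f.round(1))
    if f[0]<-10: break
    x+=1.5 if x<-40 else 1
env.pause(.3); print(F(f0).round(1))
p,_=viewer.read_camera('scene'); r=rect('scene',.027,p)
cv2.imwrite('pics/r2.png',cv2.resize(r[::-1,::-1,::-1],(640,427)))
print(env.sense()['t'])
E
```

```text
-46 [ -45.9 -220. ] [-1.   0.3  0.2]
-44.5 [ -44.4 -220. ] [-0.9  0.6 -0.1]
-43.0 [ -42.8 -220. ] [0.5 0.5 0.6]
-41.5 [ -41.4 -220. ] [-0.2 -0.1  0.3]
-40.0 [ -39.8 -220. ] [-0.4  0.4 -0.9]
-39.0 [ -38.9 -220. ] [-0.2  0.6 -0.4]
-38.0 [ -37.9 -220. ] [-1.2  0.9 -0. ]
-37.0 [ -36.9 -220. ] [-0.5 -0.2 -0.9]
-36.0 [ -36.2 -219.9] [-1.8  0.6  0.9]
-35.0 [ -36.  -219.8] [-6.3  0.5  4.2]
-34.0 [ -35.9 -219.8] [-7.8  0.9  5.4]
-33.0 [ -35.8 -219.8] [-9.4  1.   7.9]
-32.0 [ -35.7 -219.7] [-11.6   0.9   9.8]
[-11.9   0.6   9.3]
11.1833
```

View pics/r2.png

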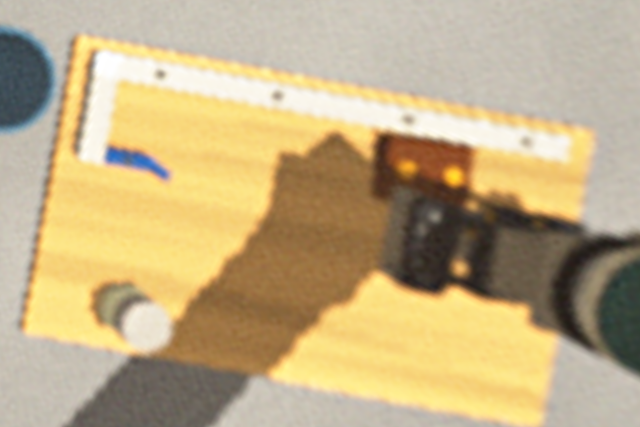

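The spacer is flat against the rail, with its discs at (408,167) and (455,177), so its centre is at about home (-0.5, -210) mm. Next I'll push along the rail from behind its tail.

```bash
python3 - <<'E'
from h import *
env.movel(W(-60,-220,14),rate=.1); env.movel(W(-60,-220,90),rate=.25)
R=best(W(-4,-270,90),EX)
env.reach(W(-4,-270,90),R)
print(loc(),env.sense()['t'])
r=see('top')
env.movel(W(-4,-270,14),rate=.15)
f0=np.array(env.sense()['wrist_force']); np.save('f0.npy',f0)
for y in np.arange(-262,-129,12):
    env.movel(W(-4+2*(y+262)/130,y,14),rate=.05); f=F(f0); print(y,loc(),f.round(1))
    if f[1]<-15: break
p,_=viewer.read_camera('scene'); r=rect('scene',.027,p)
cv2.imwrite('pics/r3.png',cv2.resize(r[::-1,::-1,::-1],(640,427)))
print(env.sense()['t'])
E
```

```text
[  -4.6 -270. ] 13.2
spacer home mm -51.3 -217.9 [100.2 105.9] 3.0
spacer home mm -142.3 -128.0 [22.9 97.8] 42.1
-262 [  -3.6 -261.1] [-1.1  0.3 -0.4]
-250 [  -3.8 -249.4] [-0.3  1.3  0.5]
-238 [  -3.6 -237.4] [-0.3  0.9 -0.4]
-226 [  -3.4 -225.3] [ 0.3  0.9 -0.8]
-214 [  -3.2 -213.4] [-0.2  0.7 -0.3]
-202 [  -3.1 -201.3] [0.5 0.4 0.4]
-190 [  -2.9 -189.4] [-0.5 -0.3  0.2]
-178 [  -2.7 -177.4] [-0.1  0.8 -0.3]
-166 [  -2.5 -165.4] [-0.3  0.8  0.3]
-154 [  -2.4 -153.4] [-0.1  1.5 -0.2]
-142 [  -2.2 -141.4] [-0.1  0.8 -0.1]
-130 [  -2.  -129.4] [ 0.8  1.6 -0.5]
18.575
```

View pics/r3.png

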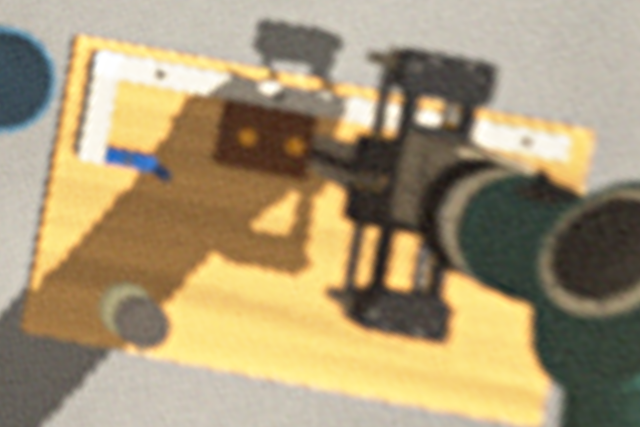

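The spacer is still square and against the rail. The discs at (247,137) and (294,146) put its centre at about home (0, -87) mm. I'll push on until it stops.

```bash
python3 - <<'E'
from h import *
f0=np.load('f0.npy')
for y in list(np.arange(-118,-47,10))+list(np.arange(-47,-34,1.)):
    env.movel(W(-2+1.*(y+130)/90,y,14),rate=.04); f=F(f0); print(y,loc(),f.round(1))
    if f[1]<-15: break
env.pause(.3)
x,y=loc()
env.movel(W(x,y-40,14),rate=.1); env.movel(W(x,y-40,150),rate=.25)
env.reach(W(-140,-330,200),env.sense()['tcp_rot'])
p,_=viewer.read_camera('scene'); r=rect('scene',.027,p)
r2=see('top')
cv2.imwrite('pics/r4.png',np.vstack([q[::-1,::-1,::-1][0:300,60:660] for q in(r,r2)]))
print(env.sense()['t'])
E
```

```text
-118 [  -1.9 -117.5] [-0.5  0.8 -1.1]
-108 [  -1.8 -107.5] [ 0.1  1.4 -0.1]
-98 [ -1.7 -97.4] [-0.2  0.9 -0.7]
-88 [ -1.5 -87.5] [-0.   0.8  1.2]
-78 [ -1.5 -77.5] [-0.2  0.4  0.4]
-68 [ -1.3 -67.5] [0.2 0.2 0.1]
-58 [ -1.2 -57.5] [ 0.7  0.8 -0.2]
-48 [ -1.1 -47.5] [-1.1  1.3 -0. ]
-47.0 [ -1. -47.] [-0.   0.6 -0.1]
-46.0 [ -1. -46.] [-0.9  0.5  0.6]
-45.0 [ -1. -45.] [-0.7  1.8 -0. ]
-44.0 [ -1.  -43.9] [-0.1  0.7  0.4]
-43.0 [ -1.  -42.8] [-0.  -0.3 -0.6]
-42.0 [ -1.  -41.8] [-0.1  1.1  0.4]
-41.0 [ -1.  -41.1] [ 0.4 -0.   0.8]
-40.0 [ -1.  -41.1] [-0.6 -2.7  1.2]
-39.0 [ -1. -41.] [-0.9 -5.9  1.5]
-38.0 [ -1.  -41.1] [-1.4 -6.9  1.4]
-37.0 [ -1. -41.] [-0.5 -7.6  0.3]
-36.0 [ -1. -41.] [-1.3 -9.   1.4]
-35.0 [ -1.  -40.9] [ -1.3 -11.2   2. ]
spacer home mm -1.4 -0.7 [66.7 55.2] -0.7
spacer home mm -66.3 -255.1 [21.  21.5] 79.5
spacer home mm -122.6 -210.3 [24.2 57.3] 42.4
27.8917
```

View pics/r4.png

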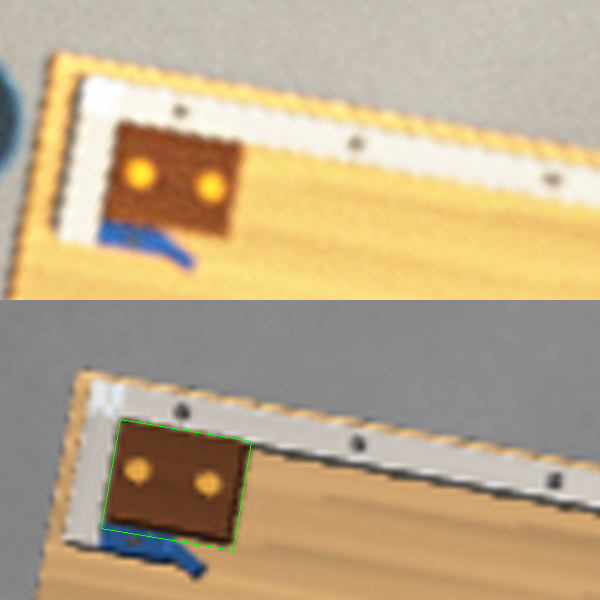

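The spacer is home: its top-view outline, (103,420) to (250,548), is square against both the stop and the rail. The stall against the stop at a consistent pusher position agrees, and the arm is clear.

```bash
python3 -c "
from station import *
print(workorder.finish_job())"
```

```text
the job is handed in; nothing more can be done
None
```

The spacer was pushed flat against the rail, then along it into the corner pocket until it stopped against the end stop; the arm moved clear and the job is handed in at about 28 s, with no verdict returned.

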